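# Sort a mixed delivery of specimens into their racks

### The arm

A 6-joint arm with a two-finger parallel gripper is mounted at the origin on a cart in front of the work surface, level with it; the furniture and walls round the work are solid. World frame = base frame: x ahead of the robot, y to its left, z up, the work surface at z = 0. Lengths are in mm, angles in rad, forces in N, time in s.
With the tool pointing down it reaches from about 275 to 750 mm from the base axis. Payload 10.2 kg.
Tool frame: the origin (TCP) lies at the very end of the fingers, on their centre line; the grasp point (between the pads) lies 19 mm behind it; z points along the fingers, y is the line along which they close (so a half turn about z gives the same grasp; the last joint's range is limited). The gripper opens to 85 mm and grips with 20 to 120 N. Pads are 22 mm wide; open, the fingers measure 114 mm over their backs; the gripper's body (76 mm by 85 mm) begins 54 mm behind the grasp point. The pads swing forward as they close: fully open they stand 13 mm farther back than shut.
Start: joints at [0.95, 0.313, 1.498, -0, 1.331, -0.223], TCP at [203.393, 484.006, 194.394] pointing down, gripper open.
Joint ranges: [-2.94, 2.94], [-0.97, 2.17], [0.19, 2.56], [-1.23, 4.37], [0.02, 3.11], [-2.88, 2.88]. Speed limits (rad/s): [2.39, 2.39, 3.01, 3.14, 3.14, 3.14].

### API

Orientations are given as a unit quaternion [w, x, y, z].
In Python, from rig import ctrl, optics gives the robot as it stands. The module is installed in compiled form; this text tells all that it offers.
- The arm moves only by the shell command python3 -m handwheel 'ROWS' [FORCE]. ROWS is JSON, a list that holds one entry, the list of rows, each a list of 5 numbers: the gripper command: -1 is fully open, 1 is shut, values between are in proportion, then the shift along the world's x, y, z in units of 50 mm (1.0 is 50 mm), then the turn about the world's z in units of 8 degrees (1.0 is 8 degrees). In form: [[[gripper, tx, ty, tz, twist], ...]]. A call has 1 to 10 rows; each row shifts and turns the commanded pose from where the row before left it; what a row does not reach is not made up. A row lasts 1/10 s, in which the tool goes at most 50 mm and 8.59 degrees, less where a joint would pass 70% of its speed; a pose out of reach is approached as far as the arm can. A call is refused whole if a number of a shift passes 1 or a number of a turn 1, either way. A call with a gripper value outside its range is refused whole. The fingers move at their own pace and stop on an object; FORCE is the grip in N (left out, the last holds). Time passes only in rows, so rows that do not move let the fingers close. It gives the time, the measured TCP pose, the force, the opening and the grip force at its end, in the units of the state.
- ctrl.sense(): the state, without advancing time (a new reading comes with each control period).
- optics.capture(name): name is "scene" or "top" or "wrist"; returns a dict with "img" (400x640x3 uint8, blue, green, red), "K" (3x3 intrinsics, pixels), "R" (3x3) and "t" (3): a world point X has camera coordinates R X + t. Camera axes: x right, y down, z forward; pixel columns grow to the right and rows downward; lengths in mm; the calibration is good to about 2 mm. A picture is of the moment at which its call begins. There is no depth.
- ctrl.finish_job(): hands the job in; it is judged then, once.
The state is a dict: "time_s": time; "joints": joint angles; "dq": joint speeds; "tau": joint torques, N m; "eef_pos": TCP position; "ee_rot": TCP orientation; "force": force on the tool from outside, world axes, zero at the start; "wrist_torque": the same for the moment, N m; "grip_width": opening from 0.0 (shut) to 1.0 (fully open); "grip_force": force on a finger pad.
Only numpy, scipy, OpenCV 4.12 (cv2) and the standard library are available. Lean on these libraries where they do the work, as an engineer would, in place of code of your own. Each camera call takes 0.05 s, during which the arm holds its last target. There are 200 camera calls.

### The job

A mixed batch of specimens has come in on the shallow steel delivery tray; sort it for storage. Stack the two Petri dishes one on the other between the posts of the dish rack, stand each brown bottle upright in the well of the bottle rack that is cut for its size, and lay the slide mailer flat and lengthways in the notched tray. Keep dishes and bottles upright all the while, set each thing down rather than dropping it, and leave the beaker and the timer where they are.

Things in the scene. Friction and masses are not known exactly. Their poses are not given: they have to be found in the camera images.
- dish_1_center (a point): Closed clear Petri dish (pale disc), 58 mm across, 15 mm high, on the delivery tray. The point is its centre, half-way up; z is up. Lid and dish are one piece; the side below 4 mm is narrower (54 mm). 25 g. Either dish may be the lower one in the stack; a dish adds 15 mm to the stack. The delivery tray (steel, fixed, 236 by 352 mm) has a 3 mm floor, on which the five things stand, and a rim 10 mm high at least 6 cm from their centres.
- dish_2_center (a point): The second closed clear Petri dish, the same size as the first (58 mm across, 15 mm high), on the delivery tray. The point is its centre, half-way up; z is up.
- bottle_large_center (a point): The larger brown glass bottle, 56 mm across, 105 mm high with its cap (cap 30 mm across, the top 18 mm). Straight round body up to about 60 mm above its foot, a good place to grip. 0.17 kg. On the delivery tray. The point is on its axis, 52.5 mm above its foot; z is up.
- bottle_small_center (a point): The smaller brown glass bottle, 40 mm across, 75 mm high with its cap (cap 26 mm across, the top 13 mm). Straight round body up to about 45 mm above its foot, a good place to grip. 0.06 kg. On the delivery tray. The point is on its axis, 37.5 mm above its foot; z is up.
- mailer_center (a point): Slide mailer: flat clear plastic box 92 mm long with a white pull-off cap at one end; 32 mm wide and 18 mm high at the clear body, 34 by 20 mm at the cap. On the delivery tray. The point is 9.5 mm above its underside, at mid length; x runs along its length to the cap end, y across its width, z up. 30 g. Grip it across its width near mid length.
- dish_rack: Fixed dish rack: round grey foot 94 mm across and 5 mm thick with four steel posts (5.6 mm thick, tops 48 mm above the bench) at the corners of a 55 mm square whose sides run along the rack's x and y. A dish goes down between the posts with about 7 mm to spare all round and rests on the foot, 5 mm above the bench. Between neighbouring posts (towards +x, -x, +y, -y of the rack) there is a 50 mm gap for a finger. Origin: centre of the underside, on the bench; z up.
- bottle_rack: Fixed white two-tier bottle rack, 84 mm (its x) by 156 mm (its y) by 24 mm high: a grey floor 4 mm thick and an upper plate with two round wells. The large well, 68 mm across, is centred at y = +37 mm, x = 0; the small well, 52 mm across, at y = -45 mm, x = 0. A bottle stands in its well on the floor, 4 mm above the bench. The large bottle does not go into the small well. Origin: centre of the underside, on the bench; z up.
- mailer_tray: Fixed grey mailer tray, 110 mm (its x) by 56 mm (its y) outside, 104 by 50 mm inside, floor 3 mm thick, walls 16 mm high. The middle 62 mm of both long walls is cut away down to the floor for the fingers, so that a mailer can be gripped across its width there. Either end of the mailer may be at either end. Origin: centre of the underside, on the bench; z up.
- beaker_center (a point): Bystander: small empty glass beaker, 51 mm across, 64 mm high, behind the work. The point is its centre, half-way up.
- timer_center (a point): Bystander: white bench timer with three buttons, 62 by 66 by 21 mm, at the front right. The point is its centre, half-way up.
There are look-alikes about, which are no part of the job. Leave any blue look-alike of the dish_rack alone.

How it is judged:
By the outcome, as a careful person would: the job done as asked, in the order asked, and still so for the second after the job is handed in, with the robot touching nothing.
It also fails if it takes over 125 s, if anything falls off the work surface, if the arm or the gripper's body presses on something with over 40 N, if the wrist force passes 120 N, or if a joint passes its speed limit or range.

## Working session

There is one attempt and no reset: what is moved stays moved. The work goes in short steps, Python scripts to look and compute and a shell command to move; the robot and the scene stay as the last step left them, time stands still between calls to the robot, and variables do not carry over. Pictures are saved under pics/ and viewed, at most 14 in all, crops included, and the job is handed in when it is done.

```bash
mkdir -p pics; python3 - <<'E'
from rig import ctrl, optics
import cv2,pickle
s=ctrl.sense();print(s)
for n in("scene","top"):
    c=optics.capture(n);cv2.imwrite(f"pics/{n}0.png",c["img"]);pickle.dump(c,open(n+".pkl","wb"));print(n,c["K"],c["R"],c["t"])
E
```

```text
{'time_s': 0.0, 'joints': array([ 9.49576520e-01,  3.13457315e-01,  1.49844502e+00,  2.49532256e-06,
        1.33099354e+00, -2.23411566e-01]), 'dq': array([ 0.00051553, -0.00016216, -0.00079147, -0.00038341, -0.00230202,
       -0.0002867 ]), 'tau': array([-1.94520573e-03, -4.12274587e+01, -2.59732264e+01, -3.21314556e-04,
        4.24287660e-03, -1.66056225e-05]), 'eef_pos': array([203.21846347, 483.74292012, 193.82837672]), 'ee_rot': array([-2.68182185e-04,  1.97595426e-01,  9.80283440e-01, -5.93862170e-04]), 'force': array([-3.01422571e-01, -1.09469596e+00, -5.51108514e-04]), 'wrist_torque': array([-0.00129233, -0.05710644,  0.05910856]), 'grip_force': 0.0, 'grip_width': 1.0032146970205233}
scene [[396.23752596   0.         321.86911342]
 [  0.         396.23752596 196.57388204]
 [  0.           0.           1.        ]] [[ 0.5682298  -0.82250273 -0.02457954]
 [-0.47002787 -0.29991327 -0.83013603]
 [ 0.67541742  0.4832611  -0.55701887]] [-333.6608842   277.2109501   887.77368057]
top [[406.1509665    0.         322.08840358]
 [  0.         406.1509665  195.70067616]
 [  0.           0.           1.        ]] [[ 0.01305418 -0.99964236 -0.02333948]
 [-0.99553278 -0.01081059 -0.09379563]
 [ 0.09350977  0.02445964 -0.99531786]] [ -64.28923037  532.69613785 1297.5725417 ]
```

View pics/top0.png

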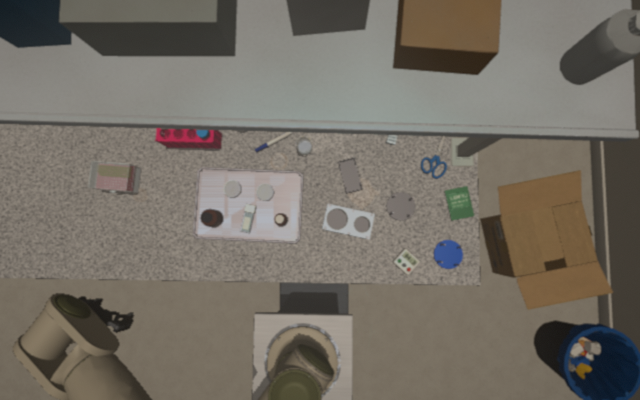

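View pics/scene0.png

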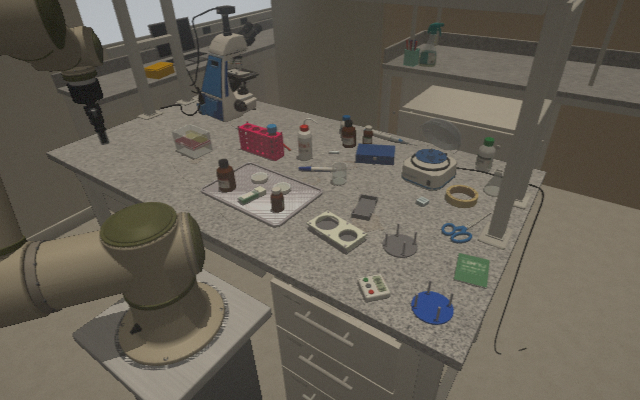

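Top view: the delivery tray is at about (248,205). On it are dishes (233,189) and (265,192), large bottle (212,217), small bottle (281,219) and mailer (249,218). The bottle rack is at (349,221) and the mailer tray at (350,175).

Candidates that could be mistaken:
- **Dish rack:** grey (400,206) or blue (448,254). I choose the grey one.
- **Bottles:** brown ones on the tray, or those at the back at scene (348,135) and (368,137). I choose the ones on the tray.
- **Dishes:** tray discs, or the beaker (304,147), or the clear box with pink contents (115,178). I choose the tray discs.
- **Mailer tray:** grey (350,175), or the red rack or blue box at the back. I choose the grey one.

```bash
cat > h.py <<'E'
import numpy as np,cv2,pickle
def cast(c,uv,z):
    d=c["R"].T@np.linalg.inv(c["K"])@np.array([uv[0],uv[1],1.]);o=-c["R"].T@c["t"]
    return (o+d*(z-o[2])/d[2])
def proj(c,X):
    p=c["K"]@(c["R"]@np.array(X,float)+c["t"]);return p[:2]/p[2]
E
python3 - <<'E'
from h import *
c=pickle.load(open("top.pkl","rb"))
cv2.imwrite("pics/topcrop.png",cv2.resize(c["img"][125:275,190:470],(784,420),interpolation=cv2.INTER_CUBIC))
for n,uv,z in [("d1",(233,189),18),("d2",(265,192),18),("bl",(212,217),108),("bs",(281,219),78),("m",(249,218),20),("brack",(349,221),24),("drack",(400,206),5),("mtray",(350,175),10),("beaker",(304,147),40),("timer",(406,261),20),("shelf",(300,128),0)]: print(n,cast(c,uv,z).round())
E
```

```text
d1 [553. 236.  18.]
d2 [544. 130.  18.]
bl [457. 275. 108.]
bs [454.  68.  78.]
m [458. 180.  20.]
brack [ 452. -146.   24.]
drack [ 504. -313.    5.]
mtray [ 604. -149.   10.]
beaker [691.   3.  40.]
timer [ 327. -329.   20.]
shelf [764.  20.   0.]
```

View pics/topcrop.png

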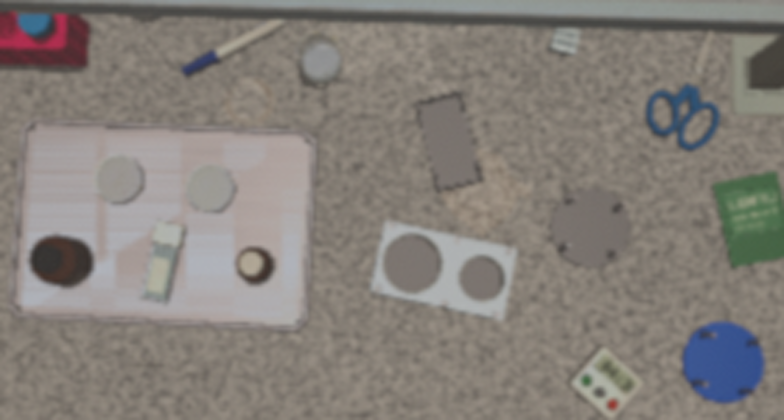

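The crop confirms the choices. Grey rack with four posts: crop (590,227). Bottle rack wells: (412,264) large and (482,278) small. Mailer tray: (448,142). The mailer's white cap points up, at (170,234). I'll hover over the tray to refine with the wrist camera.

```bash
python3 -m handwheel '[[[-1,0.6,-0.6,0.8,0],[-1,0.8,-0.8,0.8,0],[-1,0.8,-0.8,0.8,0],[-1,0.8,-0.8,0.4,0],[-1,0.8,-0.8,0,0],[-1,0.8,-0.8,0,0],[-1,0.8,-0.8,0,0],[-1,0.4,-0.6,0,0],[-1,0,0,0,0],[-1,0,0,0,0]]]' 40
python3 - <<'E'
from rig import ctrl, optics
from h import *
c=optics.capture("wrist");pickle.dump(c,open("w1.pkl","wb"));cv2.imwrite("pics/w1.png",c["img"]);print(ctrl.sense()["eef_pos"],-c["R"].T@c["t"])
E
```

```text
time_s: 1.1
eef_pos: [446.3, 230.8, 302.8]
ee_rot: [-0.0, 0.198, 0.98, -0.0]
force: [0.4, -0.2, 0.6]
grip_width: 1.0
grip_force: 0.0
[445.89071683 231.52262846 302.96969784] [383.98922711 256.67231279 481.49119202]
```

View pics/w1.png

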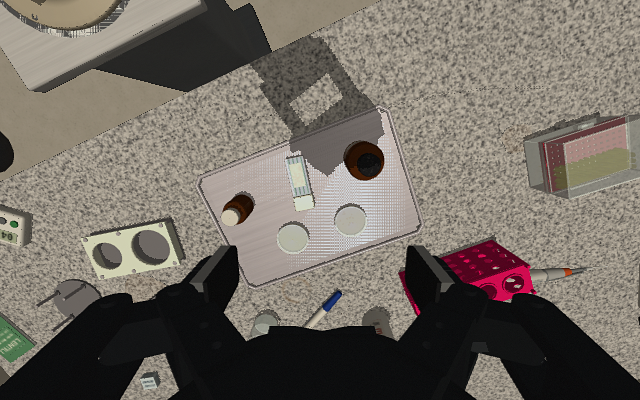

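The wrist view shows dishes at about (350,221) and (293,238), the large cap at (370,165), the small cap at (230,216), and the mailer from (293,157) to (304,208). Next I compute positions.

```bash
python3 - <<'E'
from h import *
c=pickle.load(open("w1.pkl","rb"));t=pickle.load(open("top.pkl","rb"))
def circ(c,uv,r0,r1,w,z,tag,s=4):
    u,v=uv;im=cv2.cvtColor(c["img"],6)[v-w:v+w,u-w:u+w]
    im=cv2.GaussianBlur(cv2.resize(im,None,fx=s,fy=s,interpolation=cv2.INTER_CUBIC),(0,0),2)
    h=cv2.HoughCircles(im,cv2.HOUGH_GRADIENT,1.5,200,param1=80,param2=12,minRadius=int(r0*s),maxRadius=int(r1*s))
    if h is None: print(tag,None);return
    x,y,r=h[0,0];p=((x+.5)/s+u-w-.5,(y+.5)/s+v-w-.5);print(tag,np.round(p,1),round(r/s,1),cast(c,p,z).round(1))
circ(c,(350,221),13,19,24,18,"dA w");circ(c,(293,238),13,19,24,18,"dB w")
circ(t,(233,189),7,11,14,18,"dA t");circ(t,(265,192),7,11,14,18,"dB t")
circ(c,(370,165),9,15,20,108,"bigcap w");circ(c,(231,217),7,11,14,78,"smallcap w")
circ(t,(281,219),3,5.5,9,78,"smallcap t")
circ(c,(152,248),15,24,30,24,"wellL w");circ(c,(107,256),10,18,24,24,"wellS w")
circ(t,(337,219),8,13,16,24,"wellL t");circ(t,(362,224),6,10,13,24,"wellS t");circ(t,(400,206),12,17,20,5,"rack t")
im=np.hstack([cv2.resize(c["img"][135:255,205:405],(800,480),interpolation=cv2.INTER_CUBIC)])
cv2.imwrite("pics/w1c.png",im)
E
```

```text
dA w [350.2 218.9] 15.8 [548.6 241.7  18. ]
dB w [292.8 237.4] 16.7 [541.2 134.7  18. ]
dA t None
dB t None
bigcap w [369.3 158.7] 14.4 [447.8 298.8 108. ]
smallcap w [230.3 216.3] 9.4 [452.4  77.3  78. ]
smallcap t [281.6 220.7] 5.2 [448.9  65.8  78. ]
wellL w [146.9 253.1] 23.4 [ 464.9 -116.5   24. ]
wellS w [104.6 259.2] 16.9 [ 445.5 -193.3   24. ]
wellL t [336.9 218.2] 10.3 [ 460.9 -106.9   24. ]
wellS t [361.6 223.9] 8.1 [ 443.3 -186.5   24. ]
rack t None
```

View pics/w1c.png

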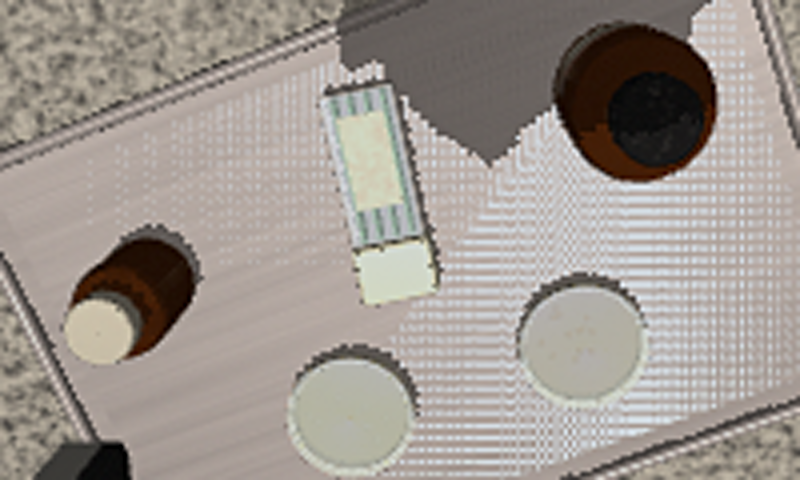

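Crop: dish tops at (350.5,221) and (292.5,238.8), caps at (369,164.3) and (230.5,217.5). The mailer's end midpoints are at (294,158) and (306,209.3), with the cap at the latter.

```bash
python3 - <<'E'
from h import *
c=pickle.load(open("w1.pkl","rb"));t=pickle.load(open("top.pkl","rb"))
for n,uv,z in [("dA",(350.5,221),18),("dB",(292.5,238.8),18),("BL",(369,164.3),108),("bs",(230.5,217.5),78),("m0",(294,158),21),("m1",(306,209.3),22),("mid",(300,183.5),21)]: print(n,cast(c,uv,z).round(1))
f=lambda x,y:(x/2.8+190-.3,y/2.8+125-.3)
for n,p,z in [("dA",(121,179),18),("dB",(211,188),18),("BLcap",(48,260),108),("bs",(251,263),78),("mcap",(169,224),20),("mend",(155,300),20),("rack",(591,228),5),("wellL",(412,263),24),("wellS",(481,277),24),
 ("br1",(386,221),24),("br2",(517,247),24),("br3",(504,318),24),("br4",(373,291),24),("mt1",(417,100),16),("mt2",(461,92),16),("mt3",(481,183),16),("mt4",(438,190),16),
 ("p1",(568,199),48),("p2",(617,207),48),("p3",(609,254),48),("p4",(560,247),48)]: print("top",n,cast(t,f(*p),z).round(1))
E
```

```text
dA [552.4 240.8  18. ]
dB [543.3 133.1  18. ]
BL [454.6 295.8 108. ]
bs [454.2  76.7  78. ]
m0 [413.5 195.3  21. ]
m1 [501.3 178.2  22. ]
mid [456.2 187.   21. ]
top dA [554.2 236.2  18. ]
top dB [544.7 129.7  18. ]
top BLcap [454.7 291.  108. ]
top bs [455.3  72.9  78. ]
top mcap [501.7 177.5  20. ]
top mend [413.  191.2  20. ]
top rack [ 503.7 -316.     5. ]
top wellL [ 459.5 -106.6   24. ]
top wellS [ 444.3 -186.3   24. ]
top br1 [507.8 -76.   24. ]
top br2 [ 479.4 -227.6   24. ]
top br3 [ 397.7 -212.8   24. ]
top br4 [426.6 -62.   24. ]
top mt1 [ 651.7 -110.8   16. ]
top mt2 [ 661.7 -162.5   16. ]
top mt3 [ 554.2 -186.4   16. ]
top mt4 [ 545.4 -136.3   16. ]
top p1 [ 533.4 -282.8   48. ]
top p2 [ 524.9 -338.2   48. ]
top p3 [ 471.4 -328.8   48. ]
top p4 [ 478.7 -273.6   48. ]
```

```bash
python3 -m handwheel '[[[-1,0.4,0.05,-0.6,0.35],[-1,0.4,0.05,-0.6,0.35],[-1,0.4,0.05,-0.6,0.35],[-1,0.4,0,-0.6,0.35],[-1,0.4,0,-0.6,0.35],[-1,0.15,0,-0.6,0],[-1,0,0,-0.4,0],[-1,0,0,0,0],[-1,0,0,0,0]]]' 40
python3 - <<'E'
from rig import ctrl, optics
from h import *
c=optics.capture("wrist");pickle.dump(c,open("w2.pkl","wb"));cv2.imwrite("pics/w2.png",c["img"]);print(ctrl.sense()["eef_pos"],-c["R"].T@c["t"])
E
```

```text
time_s: 2.05
eef_pos: [553.5, 239.7, 104.0]
ee_rot: [0.0, 0.076, 0.997, 0.0]
force: [-0.2, 0.6, 0.7]
grip_width: 0.999
grip_force: 0.0
[553.95262286 239.59328417 104.67888703] [486.41733404 249.64614778 282.63489673]
```

View pics/w2.png

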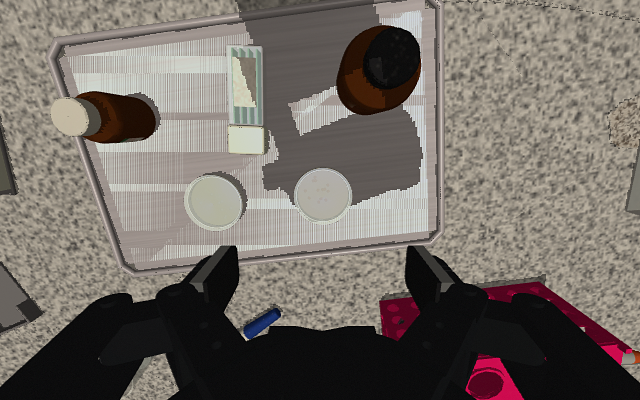

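Dish A is at (323,194), midway between the fingers (columns 238 and 405). Dish B is at (215,201), the mailer at (245,99), the large cap at (391,57) and the small cap at (74,117).

```bash
python3 - <<'E'
from h import *
c=pickle.load(open("w2.pkl","rb"))
for n,uv,z in [("dA",(323,194.5),18),("dB",(215,201),18),("BL",(391,57),108),("bs",(74,117),78),("m0",(245,45),21),("m1",(247,154),22)]: print(n,cast(c,uv,z).round(1))
print("tcp->",proj(c,[553.7,239.6,18]))
E
```

```text
dA [551.1 241.2  18. ]
dB [541.5 135.4  18. ]
BL [455.6 294.3 108. ]
bs [454.6  79.   78. ]
m0 [412.4 196.   21. ]
m1 [501.3 177.7  22. ]
tcp-> [321.74804052 197.2946754 ]
```

```bash
python3 -m handwheel '[[[-1,-0.04,0.03,-0.5,0],[-1,0,0,-0.5,0],[-1,0,0,-0.4,0],[-1,0,0,-0.3,0],[-1,0,0,-0.2,0],[-1,0,0,-0.08,0],[-1,0,0,0,0],[-0.2,0,0,0,0],[0,0,0,0,0],[0.2,0,0,0,0]]]' 30
python3 -m handwheel '[[[0.6,0,0,0,0],[0.6,0,0,0,0],[0.6,0,0,0,0],[0.6,0,0,0,0]]]' 30
```

```text
time_s: 3.1
eef_pos: [552.0, 240.2, 4.6]
ee_rot: [0.0, 0.077, 0.997, 0.0]
force: [0.2, -0.6, -0.0]
grip_width: 0.52
grip_force: 0.0
time_s: 3.5
eef_pos: [551.7, 240.1, 4.1]
ee_rot: [-0.0, 0.077, 0.997, -0.0]
force: [-0.5, -0.6, -1.0]
grip_width: 0.196
grip_force: 0.0
```

```bash
python3 - <<'E'
from rig import ctrl, optics
from h import *
w=optics.capture("wrist");s=optics.capture("scene");print(ctrl.sense()["grip_width"])
a=cv2.resize(s["img"][120:230,180:340],(640,440),interpolation=cv2.INTER_CUBIC)
b=w["img"][120:400,220:420];b=cv2.resize(b,(150,210))
cv2.imwrite("pics/c3.png",np.hstack([a,cv2.copyMakeBorder(b,0,230,0,0,0)]))
E
```

```text
0.20017120051014764
```

View pics/c3.png

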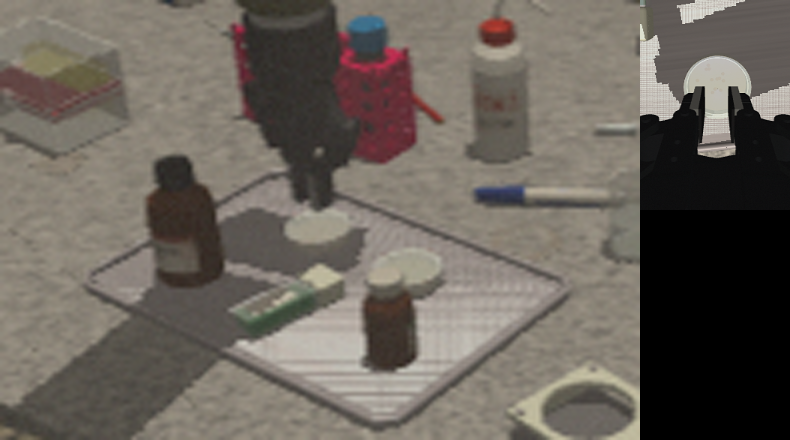

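```bash
python3 - <<'E'
from h import *
s=pickle.load(open("scene.pkl","rb"))
for z in (3,18,30,40): print(z,(proj(s,[551.5,240.2,z])-[180,120])*4)
E
```

```text
3 [316.22138186 241.10810893]
18 [314.25722364 226.2649305 ]
30 [312.66851594 214.25903832]
40 [311.33261123 204.1635828 ]
```

```bash
python3 - <<'E'
from h import *
from rig import ctrl,optics
from scipy.spatial.transform import Rotation as Ro
c=pickle.load(open("w2.pkl","rb"));print(c["K"][0,0])
y=np.array([np.cos(np.radians(81.3)),np.sin(np.radians(81.3)),0])
for dz in (0,13,26,40): print(dz,[proj(c,np.array([553.7,239.6,104.4+dz])+s*42.5*y).round() for s in(1,-1)])
s=ctrl.sense();print(s["eef_pos"],s["joints"],s["force"])
c=optics.capture("wrist");img=c["img"];cv2.imwrite("pics/w4.png",cv2.resize(img[150:350,200:440],(720,600)))
for dz in (0,13,26,40): print(dz,(proj(c,s["eef_pos"]+[0,0,dz])-[200,150])*3)
E
```

```text
279.1171401879142
0 [array([384., 229.]), array([259., 229.])]
13 [array([389., 236.]), array([255., 236.])]
26 [array([394., 245.]), array([250., 245.])]
40 [array([400., 255.]), array([244., 255.])]
[551.75313535 240.15115256   4.08895507] [ 2.16025055e-01  6.79994577e-01  1.45746228e+00  7.13152085e-06
  1.00415181e+00 -1.20132852e+00] [-0.25173726 -0.09828912  0.15047659]
0 [365.99782142 235.25918113]
13 [366.09315692 257.05471312]
26 [366.20295525 282.15672751]
40 [366.34148479 313.82724942]
```

View pics/w4.png

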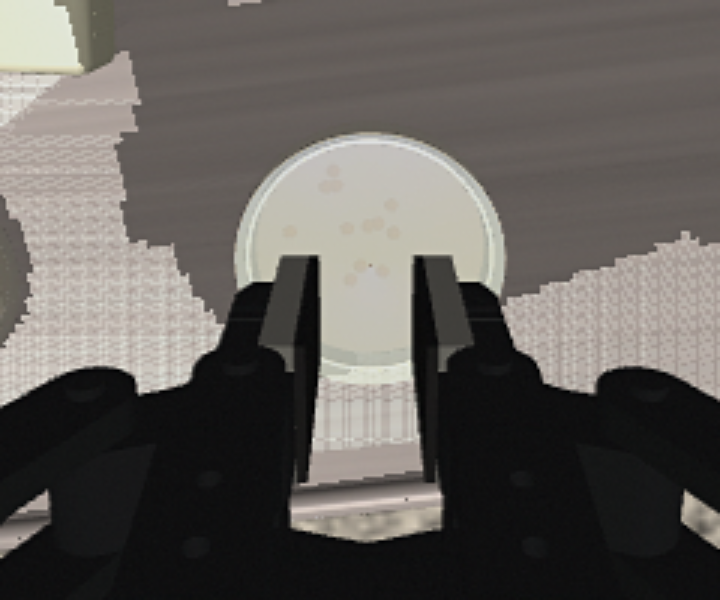

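The fingertips really end about 26 mm or more above the reported TCP, so the pads closed over the dish without touching it. Open, go lower and try again.

```bash
python3 -m handwheel '[[[-1,0,0,0,0],[-1,0,0,0,0],[-1,0,0,0,0],[-1,0,0,0,0],[-1,0,0,0,0],[-1,0,0,-0.1,0],[-1,0,0,-0.1,0],[-1,0,0,-0.1,0],[-1,0,0,0,0]]]' 30
python3 -m handwheel '[[[0,0,0,0,0],[0,0,0,0,0],[0,0,0,0,0],[0,0,0,0,0],[0,0,0,0,0]]]' 30
```

```text
time_s: 4.55
eef_pos: [551.2, 240.0, -11.9]
ee_rot: [-0.001, 0.077, 0.997, -0.0]
force: [0.4, -0.1, -0.0]
grip_width: 1.001
grip_force: 0.0
time_s: 5.05
eef_pos: [551.8, 240.2, -10.8]
ee_rot: [0.0, 0.077, 0.997, 0.0]
force: [-0.2, 0.9, 0.7]
grip_width: 0.505
grip_force: 0.0
```

```bash
python3 -m handwheel '[[[-1,0,0,0,0],[-1,0,0,0,0],[-1,0,0,0,0],[-1,0,0,-0.1,0],[-1,0,0,-0.1,0],[-1,0,0,0,0]]]' 30
python3 -m handwheel '[[[0,0,0,0,0],[0,0,0,0,0],[0,0,0,0,0],[0,0,0,0,0],[0,0,0,0,0]]]' 30
python3 - <<'E'
from h import *
from rig import ctrl,optics
s=optics.capture("scene");w=optics.capture("wrist")
a=cv2.resize(s["img"][120:210,200:310],(495,405),interpolation=cv2.INTER_CUBIC)
b=cv2.resize(w["img"][150:350,200:440],(300,250));cv2.imwrite("pics/c5.png",np.hstack([a,cv2.copyMakeBorder(b,0,155,0,0,0)]))
E
```

```text
time_s: 5.65
eef_pos: [551.1, 240.0, -22.0]
ee_rot: [-0.001, 0.077, 0.997, -0.0]
force: [-0.2, -0.2, -1.0]
grip_width: 1.0
grip_force: 0.0
time_s: 6.15
eef_pos: [551.8, 240.1, -20.8]
ee_rot: [0.0, 0.077, 0.997, 0.0]
force: [-0.2, 0.2, 0.2]
grip_width: 0.499
grip_force: 0.0
```

View pics/c5.png

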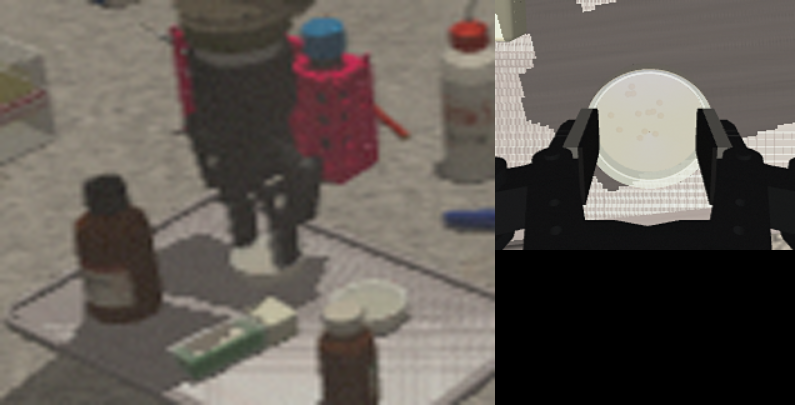

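```bash
python3 -m handwheel '[[[-1,0,0,0,0],[-1,0,0,0,0],[-1,0,0,0,0],[-1,0,0,-0.1,0],[-1,0,0,-0.1,0],[-1,0,0,0,0]]]' 30
python3 -m handwheel '[[[0,0,0,0,0],[0,0,0,0,0],[0,0,0,0,0],[0,0,0,0,0],[0,0,0,0,0]]]' 30
```

```text
time_s: 6.85
eef_pos: [551.1, 240.0, -32.0]
ee_rot: [-0.001, 0.077, 0.997, -0.0]
force: [0.2, -0.6, 0.3]
grip_width: 0.999
grip_force: 0.0
time_s: 7.35
eef_pos: [552.0, 240.2, -30.5]
ee_rot: [0.0, 0.077, 0.997, 0.0]
force: [-0.1, -0.7, 4.4]
grip_width: 0.65
grip_force: 32.2
```

```bash
python3 -m handwheel '[[[0.2,0,0,0.1,0],[0.2,0,0,0.2,0],[0.2,0,0,0.4,0],[0.2,0,0,0.6,0],[0.2,0,-0.3,0.7,0],[0.2,0,-0.6,0.6,0],[0.2,-0.05,-0.8,0.2,0],[0.2,-0.1,-0.8,0,0],[0.2,-0.1,-0.8,0,0],[0.2,-0.1,-0.8,0,0]]]' 30
python3 -m handwheel '[[[0.2,-0.1,-0.8,0,0],[0.2,-0.1,-0.8,0,0],[0.2,-0.1,-0.8,0,0],[0.2,-0.1,-0.8,0,0],[0.2,-0.1,-0.8,0,0],[0.2,-0.1,-0.7,0,0],[0.2,-0.1,-0.5,0,0],[0.2,0,-0.2,0,0],[0.2,0,0,0,0],[0.2,0,0,0,0]]]'
python3 - <<'E'
from h import *
from rig import ctrl,optics
s=ctrl.sense();print(s["eef_pos"],s["grip_width"])
w=optics.capture("wrist");pickle.dump(w,open("w6.pkl","wb"));cv2.imwrite("pics/w6.png",w["img"])
E
```

```text
time_s: 8.35
eef_pos: [533.9, 33.7, 109.9]
ee_rot: [0.0, 0.077, 0.997, -0.0]
force: [0.7, -1.1, -0.5]
grip_width: 0.651
grip_force: 31.9
time_s: 9.35
eef_pos: [499.4, -233.9, 109.2]
ee_rot: [-0.0, 0.076, 0.997, 0.0]
force: [-0.4, 0.3, -0.6]
grip_width: 0.651
grip_force: 31.9
[ 499.42627484 -233.86219009  109.22759856] 0.6505043629826041
```

View pics/w6.png

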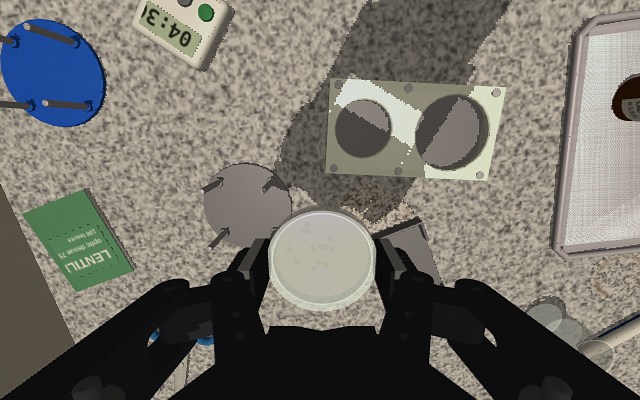

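The dish is held level at (322,258). The grey rack foot is centred at about (248,207), the large well at (452,132) and the small well at (362,128).

```bash
python3 - <<'E'
from h import *
c=pickle.load(open("w6.pkl","rb"))
for n,uv,z in [("rackc",(248,207),5),("l",(203,206),5),("r",(293,206),5),("t",(247.5,163),5),("b",(248,251),5),("wL",(452,132),24),("wS",(362.5,128),24),("c1",(331,79),24),("c2",(506,87),24),("c3",(489,181),24),("c4",(326,172),24),("p1top",(204,190),48),("p2top",(265,190),48),("p3top",(210,246),48),("dish?",(322,258),163)]: print(n,cast(c,uv,z).round(1))
im=c["img"][150:270,180:320];cv2.imwrite("pics/w6c.png",cv2.resize(im,None,fx=5,fy=5,interpolation=cv2.INTER_CUBIC))
E
```

```text
rackc [ 502.8 -313.3    5. ]
l [ 494.4 -359.9    5. ]
r [ 508.9 -266.1    5. ]
t [ 457.3 -303.5    5. ]
b [ 552.3 -324.5    5. ]
wL [ 456.6 -106.5   24. ]
wS [ 440.5 -187.2   24. ]
c1 [ 395.1 -209.7   24. ]
c2 [425.1 -58.3  24. ]
c3 [508.  -72.7  24. ]
c4 [ 475.4 -226.2   24. ]
p1top [ 470.9 -334.5   48. ]
p2top [ 479.1 -281.4   48. ]
p3top [ 523.7 -343.1   48. ]
dish? [ 494.6 -233.2  163. ]
```

View pics/w6c.png

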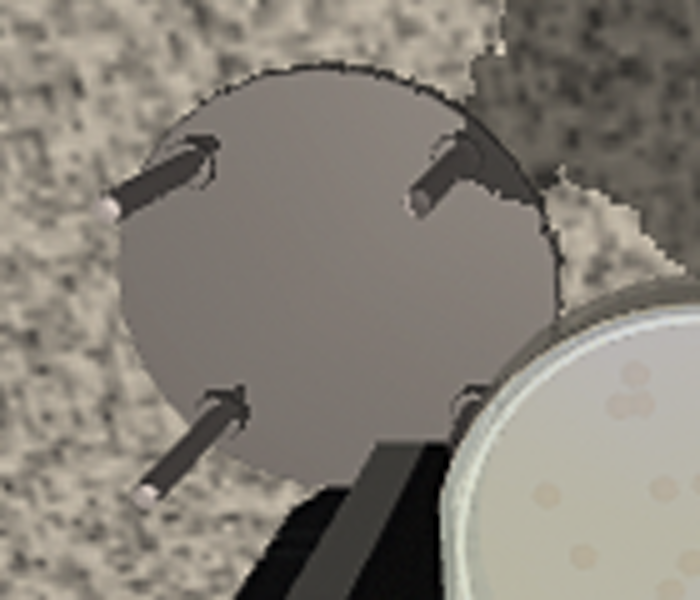

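```bash
python3 -m handwheel '[[[0.2,0.1,-0.4,0,0],[0.2,0,-0.6,0,0],[0.2,0,-0.4,-0.2,0],[0.2,0,-0.2,-0.4,0],[0.2,0,0,-0.4,0],[0.2,0,0,-0.3,0],[0.2,0,0,-0.1,0],[0.2,0,0,0,0],[0.2,0,0,0,0]]]'
python3 - <<'E'
from h import *
from rig import ctrl,optics
print(ctrl.sense()["eef_pos"])
w=optics.capture("wrist");pickle.dump(w,open("w7.pkl","wb"));cv2.imwrite("pics/w7.png",w["img"][120:350,160:480])
E
```

```text
time_s: 10.3
eef_pos: [504.8, -314.7, 40.0]
ee_rot: [0.001, 0.076, 0.997, -0.0]
force: [-0.3, -0.0, -0.4]
grip_width: 0.652
grip_force: 31.9
[ 504.84785006 -314.68429186   40.0241561 ]
```

View pics/w7.png

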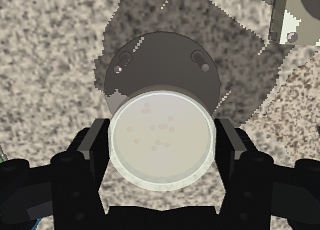

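The dish is centred between the two visible posts, at crop columns 119 and 205 with the dish at 162. Lower it.

```bash
python3 -m handwheel '[[[0.2,-0.01,0.02,-0.2,0],[0.2,0,0,-0.3,0],[0.2,0,0,-0.3,0],[0.2,0,0,-0.2,0],[0.2,0,0,-0.15,0],[0.2,0,0,-0.1,0],[0.2,0,0,-0.04,0],[0.2,0,0,-0.04,0],[0.2,0,0,-0.02,0],[0.2,0,0,0,0]]]'

```

```text
time_s: 11.35
eef_pos: [503.8, -313.9, -28.3]
ee_rot: [0.0, 0.077, 0.997, -0.0]
force: [-0.4, -0.1, -0.4]
grip_width: 0.645
grip_force: 31.9
```

```bash
python3 -m handwheel '[[[0.2,0,0,-0.02,0],[0.2,0,0,0,0]]]'
python3 -m handwheel '[[[0.2,0,0,-0.02,0],[0.2,0,0,0,0]]]'
```

```text
time_s: 11.55
eef_pos: [503.9, -314.0, -28.5]
ee_rot: [0.0, 0.077, 0.997, -0.0]
force: [-2.0, 1.4, 7.0]
grip_width: 0.651
grip_force: 32.5
time_s: 11.75
eef_pos: [504.0, -314.1, -28.5]
ee_rot: [0.0, 0.077, 0.997, -0.0]
force: [-6.2, 4.8, 14.5]
grip_width: 0.65
grip_force: 33.3
```

```bash
python3 -m handwheel '[[[0,0,0,0.03,0],[-0.4,0,0,0,0],[-0.7,0,0,0,0],[-1,0,0,0,0],[-1,0,0,0,0],[-1,0,0,0,0],[-1,0,0,0.2,0],[-1,0,0,0.4,0],[-1,0,0,0.6,0],[-1,0,0,0.8,0]]]'
python3 -m handwheel '[[[-1,0,0.2,0.6,0],[-1,0.06,0.5,0,0],[-1,0.1,0.8,0,0],[-1,0.1,0.8,0,0],[-1,0.1,0.8,0,0],[-1,0.1,0.8,0,0],[-1,0.1,0.8,0,0],[-1,0.1,0.8,0,0],[-1,0.1,0.8,0,0],[-1,0.1,0.8,0,0]]]'
python3 -m handwheel '[[[-1,0.05,0.8,0,0],[-1,0,0.6,0,0],[-1,0,0.4,0,0],[-1,0,0.2,0,0],[-1,0,0,0,0],[-1,0,0,0,0]]]'
python3 - <<'E'
from h import *
from rig import ctrl,optics
print(ctrl.sense()["eef_pos"])
w=optics.capture("wrist");pickle.dump(w,open("w8.pkl","wb"))
t=optics.capture("top")
g=cv2.cvtColor(w["img"],6);hsv=cv2.cvtColor(w["img"],40)
# centre from predicted pixel; print mean colours
p=proj(w,[541.5,135.4,18]);print(p)
u,v=p.astype(int);print(w["img"][v-2:v+3,u-2:u+3].reshape(-1,3).mean(0),[w["img"][v,u+k].tolist() for k in(-40,-34,-30,-26,26,30,34,40)])
E
```

```text
time_s: 12.75
eef_pos: [503.1, -313.3, 71.7]
ee_rot: [-0.001, 0.077, 0.997, 0.001]
force: [0.4, -0.9, 0.2]
grip_width: 0.999
grip_force: 0.0
time_s: 13.75
eef_pos: [546.8, 42.8, 102.0]
ee_rot: [0.0, 0.077, 0.997, -0.0]
force: [0.5, -0.1, 0.2]
grip_width: 0.998
grip_force: 0.0
time_s: 14.35
eef_pos: [549.4, 140.4, 101.3]
ee_rot: [0.0, 0.077, 0.997, -0.0]
force: [-0.2, 0.1, 0.2]
grip_width: 0.999
grip_force: 0.0
[549.35732582 140.35902968 101.3135956 ]
[315.5266074  190.75228082]
[159.4  171.8  170.96] [[188, 195, 192], [77, 81, 85], [158, 163, 162], [157, 171, 170], [163, 168, 165], [77, 81, 86], [76, 80, 85], [76, 79, 84]]
```

```bash
cat >> h.py <<'E'
def dish(c,X):
    p=proj(c,X);u,v=p.astype(int);im=c["img"].astype(int);b,g,r=[im[...,i] for i in range(3)]
    m=((g-b>7)&(abs(g-r)<6)&(g>110)).astype(np.uint8);m[:, :max(0,u-50)]=0;m[:,u+50:]=0;m[:max(0,v-50)]=0;m[v+50:]=0
    m=cv2.morphologyEx(m,cv2.MORPH_OPEN,np.ones((3,3)))
    k=max(cv2.findContours(m,0,2)[0],key=cv2.contourArea);e=cv2.fitEllipse(cv2.convexHull(k));print(e,cast(c,e[0],X[2]).round(1));return e
E
python3 - <<'E'
from h import *
dish(pickle.load(open("w8.pkl","rb")),[541.5,135.4,18]);dish(pickle.load(open("w2.pkl","rb")),[551,241,18])
E
```

```text
((312.4835510253906, 195.6307373046875), (50.94544219970703, 55.743980407714844), 95.11955261230469) [545.8 131.7  18. ]
((323.3885498046875, 202.8326873779297), (41.45975875854492, 53.740234375), 82.58819580078125) [559.5 240.3  18. ]
```

```bash
python3 - <<'E'
from h import *
c=pickle.load(open("w8.pkl","rb"));g=cv2.cvtColor(c["img"],6)
print(g[155:232,313].tolist());print(g[193,276:352].tolist())
for v in(190,192,194,196):print(v,cast(c,(313.3,v),18).round(1))
E
```

```text
[79, 78, 80, 80, 81, 79, 79, 78, 64, 162, 156, 188, 171, 172, 171, 172, 172, 172, 172, 171, 171, 172, 172, 171, 172, 172, 170, 171, 171, 171, 171, 170, 171, 170, 170, 170, 171, 170, 169, 172, 171, 170, 170, 171, 171, 170, 171, 170, 170, 170, 170, 170, 170, 170, 170, 169, 170, 170, 169, 169, 170, 149, 159, 203, 182, 194, 195, 174, 173, 178, 175, 192, 175, 175, 176, 170, 173]
[169, 150, 185, 170, 169, 152, 186, 175, 195, 188, 192, 153, 169, 170, 170, 170, 169, 169, 169, 168, 170, 171, 170, 170, 170, 169, 169, 170, 170, 171, 171, 171, 170, 170, 170, 170, 171, 169, 168, 170, 171, 171, 171, 170, 171, 171, 170, 170, 171, 171, 171, 170, 171, 170, 172, 171, 171, 172, 171, 172, 171, 171, 167, 163, 179, 165, 170, 82, 79, 79, 79, 80, 83, 80, 80, 81]
190 [540.4 133.4  18. ]
192 [542.4 133.1  18. ]
194 [544.3 132.8  18. ]
196 [546.3 132.4  18. ]
```

```bash
python3 -m handwheel '[[[-1,-0.14,-0.14,-0.3,0],[-1,0,0,-0.5,0],[-1,0,0,-0.6,0],[-1,0,0,-0.5,0],[-1,0,0,-0.4,0],[-1,0,0,-0.2,0],[-1,0,0,-0.1,0],[-1,0,0,-0.05,0],[-1,0,0,0,0],[-1,0,0,0,0]]]' 30
python3 -m handwheel '[[[0,0,0,0,0],[0,0,0,0,0],[0,0,0,0,0],[0,0,0,0,0],[0,0,0,0,0]]]' 30
```

```text
time_s: 15.45
eef_pos: [542.7, 134.1, -30.6]
ee_rot: [0.001, 0.077, 0.997, 0.0]
force: [-0.1, -0.7, -0.8]
grip_width: 0.995
grip_force: 0.0
time_s: 15.95
eef_pos: [542.5, 134.2, -30.7]
ee_rot: [0.0, 0.077, 0.997, -0.0]
force: [-2.2, -0.5, 5.2]
grip_width: 0.645
grip_force: 31.2
```

```bash
python3 -m handwheel '[[[0.2,0,0,0.1,0],[0.2,0,0,0.3,0],[0.2,0,0,0.5,0],[0.2,0,0,0.6,0],[0.2,0,-0.3,0.6,0],[0.2,0,-0.6,0.3,0],[0.2,-0.1,-0.8,0,0],[0.2,-0.1,-0.8,0,0],[0.2,-0.1,-0.8,0,0],[0.2,-0.1,-0.8,0,0]]]' 30
python3 -m handwheel '[[[0.2,-0.1,-0.8,0,0],[0.2,-0.1,-0.8,0,0],[0.2,-0.1,-0.8,0,0],[0.2,-0.1,-0.8,0,0],[0.2,0,-0.7,0,0],[0.2,0,-0.5,0,0],[0.2,0,-0.3,0,0],[0.2,0,0,0,0],[0.2,0,0,0,0]]]'
```

```text
time_s: 16.95
eef_pos: [521.9, -72.3, 89.0]
ee_rot: [0.0, 0.077, 0.997, -0.0]
force: [0.5, 0.1, -0.9]
grip_width: 0.645
grip_force: 31.9
time_s: 17.85
eef_pos: [502.3, -304.9, 88.5]
ee_rot: [-0.0, 0.076, 0.997, 0.0]
force: [0.7, 1.1, -0.4]
grip_width: 0.649
grip_force: 31.9
```

```bash
python3 -m handwheel '[[[0.2,0.03,-0.18,0,0],[0.2,0,0,-0.3,0],[0.2,0,0,-0.4,0],[0.2,0,0,-0.4,0],[0.2,0,0,-0.4,0],[0.2,0,0,-0.25,0],[0.2,0,0,-0.15,0],[0.2,0,0,-0.06,0],[0.2,0,0,0,0],[0.2,0,0,0,0]]]'
python3 -m handwheel '[[[0.2,0,0,-0.02,0],[0.2,0,0,-0.02,0],[0.2,0,0,0,0],[0.2,0,0,0,0]]]'

```

```text
time_s: 18.85
eef_pos: [504.1, -315.1, -8.7]
ee_rot: [0.0, 0.077, 0.997, -0.0]
force: [0.3, 0.1, -0.1]
grip_width: 0.65
grip_force: 31.9
time_s: 19.25
eef_pos: [503.8, -314.9, -11.3]
ee_rot: [0.0, 0.077, 0.997, -0.0]
force: [0.3, -0.7, -0.7]
grip_width: 0.648
grip_force: 31.9
```

```bash
python3 -m handwheel '[[[0.2,0,0.02,-0.02,0],[0.2,0,0,0,0]]]'
python3 -m handwheel '[[[0.2,0,0,-0.02,0],[0.2,0,0,0,0]]]'
python3 -m handwheel '[[[0.2,0,0,-0.01,0],[0.2,0,0,0,0]]]'
```

```text
time_s: 19.45
eef_pos: [503.7, -313.7, -12.6]
ee_rot: [-0.0, 0.077, 0.997, 0.0]
force: [0.0, 0.2, -0.6]
grip_width: 0.648
grip_force: 31.9
time_s: 19.65
eef_pos: [503.7, -313.8, -13.5]
ee_rot: [-0.0, 0.077, 0.997, 0.0]
force: [-0.1, 0.4, -1.5]
grip_width: 0.644
grip_force: 31.9
time_s: 19.85
eef_pos: [503.8, -313.9, -13.7]
ee_rot: [0.0, 0.077, 0.997, -0.0]
force: [-0.4, 1.8, 2.8]
grip_width: 0.651
grip_force: 32.2
```

```bash
python3 -m handwheel '[[[0,0,0,0.02,0],[-0.4,0,0,0,0],[-0.7,0,0,0,0],[-1,0,0,0,0],[-1,0,0,0,0],[-1,0,0,0,0],[-1,0,0,0.2,0],[-1,0,0,0.4,0],[-1,0,0,0.6,0],[-1,0,0,0.8,0]]]'
python3 - <<'E'
from h import *
from rig import optics
for n in("scene","wrist"): pickle.dump(optics.capture(n),open(n+"9.pkl","wb"))
s=pickle.load(open("scene9.pkl","rb"))["img"][210:270,360:440];w=pickle.load(open("wrist9.pkl","rb"))["img"][120:300,200:440]
cv2.imwrite("pics/c9.png",np.hstack([cv2.resize(s,(400,300),interpolation=cv2.INTER_CUBIC),cv2.resize(w,(400,300))]))
E
python3 -m handwheel '[[[-1,0,0.2,0.4,0],[-1,0,0.5,0,0],[-1,0,0.8,0,0],[-1,0,0.8,0,0],[-1,-0.1,0.8,0,0],[-1,-0.1,0.8,0,0],[-1,-0.1,0.8,0,0],[-1,-0.1,0.8,0,0],[-1,-0.1,0.8,0,0],[-1,-0.1,0.8,0,0]]]'
python3 -m handwheel '[[[-1,-0.1,0.8,0,0],[-1,-0.1,0.8,0,0],[-1,-0.1,0.8,0,0],[-1,-0.1,0.8,0,0],[-1,0,0.6,0,0],[-1,0,0.4,0,0],[-1,0,0.2,0,0],[-1,0,0,0,0],[-1,0,0,0,0]]]'
```

```text
time_s: 20.85
eef_pos: [503.1, -313.3, 87.7]
ee_rot: [-0.001, 0.077, 0.997, 0.001]
force: [0.8, -0.8, -0.0]
grip_width: 1.0
grip_force: 0.0
time_s: 21.95
eef_pos: [473.3, 42.7, 107.5]
ee_rot: [0.0, 0.077, 0.997, -0.0]
force: [0.6, -0.3, 0.1]
grip_width: 1.0
grip_force: 0.0
time_s: 22.85
eef_pos: [453.8, 260.4, 107.1]
ee_rot: [-0.0, 0.077, 0.997, -0.0]
force: [0.3, 0.1, -0.1]
grip_width: 0.998
grip_force: 0.0
```

View pics/c9.png

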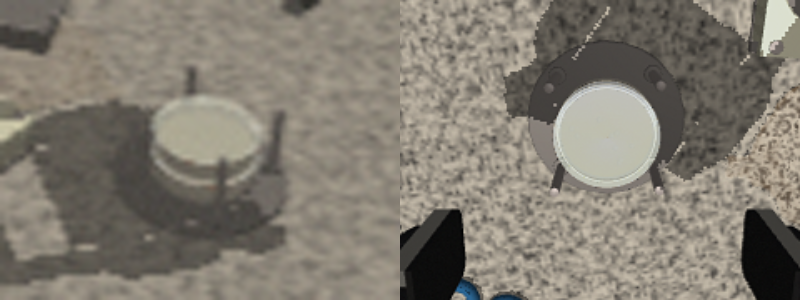

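The dishes are stacked squarely between the four posts. Now measure the large bottle's cap.

```bash
cat >> h.py <<'E'
def blob(c,X,lo,hi,rad,tag=""):
    p=proj(c,X);h,w=c["img"].shape[:2];roi=np.zeros((h,w),np.uint8);cv2.circle(roi,tuple(int(k) for k in p),rad,1,-1)
    m=cv2.inRange(c["img"],lo,hi)*roi;m=cv2.morphologyEx((m>0).astype(np.uint8),cv2.MORPH_OPEN,np.ones((3,3)))
    k=max(cv2.findContours(m,0,2)[0],key=cv2.contourArea);(x,y),r=cv2.minEnclosingCircle(k);M=cv2.moments(k);g=(M["m10"]/M["m00"],M["m01"]/M["m00"])
    print(tag,"pred",p.round(),"circ",round(x,1),round(y,1),round(r,1),"cent",np.round(g,1),"area",cv2.contourArea(k),"->",cast(c,(x,y),X[2]).round(1),cast(c,g,X[2]).round(1))
E
python3 - <<'E'
from h import *
from rig import ctrl,optics
c=optics.capture("wrist");pickle.dump(c,open("w10.pkl","wb"));print(ctrl.sense()["eef_pos"])
X=[455.6,294.3,108.];u,v=proj(c,X).astype(int);print(u,v)
print(c["img"][v,u-40:u+40:4].tolist())
blob(c,X,(0,0,0),(45,45,45),40,"cap")
E
```

```text
[453.90777395 260.22534889 107.13194322]
371 224
[[202, 199, 197], [211, 208, 205], [4, 16, 37], [1, 13, 36], [3, 16, 37], [6, 7, 7], [12, 11, 12], [12, 12, 12], [15, 15, 15], [13, 12, 13], [14, 14, 14], [15, 16, 17], [14, 14, 13], [14, 13, 15], [12, 12, 13], [16, 14, 15], [2, 2, 2], [220, 213, 206], [219, 213, 206], [220, 213, 205]]
cap pred [372. 224.] circ 367.1 210.4 34.5 cent [368.  212.8] area 2937.5 -> [445.4 292.1 108. ] [447.2 292.6 108. ]
```

```bash
python3 - <<'E'
from h import *
c=pickle.load(open("w10.pkl","rb"));im=c["img"].astype(int)
m=((im.max(2)<26)&(im.min(2)>=9)&(im.max(2)-im.min(2)<7)).astype(np.uint8)
roi=np.zeros_like(m);cv2.circle(roi,(371,222),32,1,-1);m=cv2.morphologyEx(m*roi,2,np.ones((3,3)))
k=max(cv2.findContours(m,0,2)[0],key=cv2.contourArea);print(cv2.minEnclosingCircle(k),cv2.fitEllipse(cv2.convexHull(k)),cv2.boundingRect(k))
e=cv2.minEnclosingCircle(k)[0];print(cast(c,e,108))
E
```

```text
((374.1330871582031, 220.52186584472656), 21.862459182739258) ((373.9513854980469, 221.12960815429688), (40.64865493774414, 43.167747497558594), 71.70314025878906) (353, 201, 43, 41)
[453.26439941 296.00196566 108.        ]
```

```bash
python3 -m handwheel '[[[-1,0,0.4,0,0],[-1,0,0.31,0,0],[-1,0,0,0,0],[-1,0,0,-0.4,0],[-1,0,0,-0.5,0],[-1,0,0,-0.5,0],[-1,0,0,-0.3,0],[-1,0,0,-0.2,0],[-1,0,0,0,0],[-1,0,0,0,0]]]'
python3 -m handwheel '[[[-1,0,0,-0.05,0],[-1,0,0,-0.04,0],[-1,0,0,-0.04,0],[-1,0,0,0,0]]]'
```

```text
time_s: 23.9
eef_pos: [454.2, 296.6, 12.7]
ee_rot: [0.0, 0.077, 0.997, 0.0]
force: [-0.3, 0.5, 0.9]
grip_width: 0.998
grip_force: 0.0
time_s: 24.3
eef_pos: [453.6, 296.6, 5.5]
ee_rot: [-0.0, 0.077, 0.997, -0.0]
force: [0.1, 0.2, 0.7]
grip_width: 0.998
grip_force: 0.0
```

```bash
python3 -m handwheel '[[[0,0,0,0,0],[0.2,0,0,0,0],[0.2,0,0,0,0],[0.2,0,0,0,0],[0.2,0,0,0,0]]]' 60
python3 - <<'E'
from h import *
from rig import ctrl,optics
s=optics.capture("scene");pickle.dump(s,open("s11.pkl","wb"));print(ctrl.sense()["eef_pos"])
E
```

```text
time_s: 24.8
eef_pos: [454.1, 296.7, 6.2]
ee_rot: [0.0, 0.077, 0.997, 0.0]
force: [-1.0, -0.0, 5.0]
grip_width: 0.635
grip_force: 63.9
[454.12563356 296.73291407   6.21491826]
```

```bash
python3 -m handwheel '[[[0.2,0,0,0.1,0],[0.2,0,0,0.3,0],[0.2,0,0,0.5,0],[0.2,0,0,0.6,0],[0.2,0,0,0.6,0],[0.2,0,-0.1,0.3,0],[0.2,0,-0.3,0.1,0],[0.2,0,-0.6,0,0],[0.2,0,-0.7,0,0],[0.2,0,-0.7,0,0]]]'
python3 -m handwheel '[[[0.2,0,-0.7,0,0],[0.2,0,-0.7,0,0],[0.2,0,-0.7,0,0],[0.2,0,-0.7,0,0],[0.2,0,-0.6,0,0],[0.2,0,-0.4,0,0],[0.2,0,-0.2,0,0],[0.2,0,0,0,0],[0.2,0,0,0,0]]]'
python3 - <<'E'
from h import *
from rig import ctrl,optics
c=optics.capture("wrist");pickle.dump(c,open("w12.pkl","wb"));print(ctrl.sense()["eef_pos"])
for X in([458,-106.4,24],[442.4,-186.7,24]): 
  u,v=proj(c,X).astype(int);print(u,v); print(c["img"][max(v,0),max(u-60,0):u+60:4].tolist() if v<400 else 0)
E
```

```text
time_s: 25.85
eef_pos: [452.8, 174.7, 129.7]
ee_rot: [-0.001, 0.077, 0.997, -0.0]
force: [0.3, -0.2, -1.5]
grip_width: 0.636
grip_force: 63.6
time_s: 26.75
eef_pos: [453.4, -22.8, 130.3]
ee_rot: [-0.0, 0.077, 0.997, 0.0]
force: [-0.0, 0.5, -1.4]
grip_width: 0.636
grip_force: 63.6
[453.49666132 -22.57371276 130.37961896]
244 208
[[126, 132, 140], [126, 133, 140], [122, 127, 134], [219, 239, 235], [220, 239, 235], [220, 239, 235], [220, 239, 235], [227, 243, 239], [73, 79, 82], [69, 72, 76], [134, 141, 149], [131, 139, 147], [132, 139, 146], [134, 139, 147], [133, 140, 148], [133, 140, 147], [135, 141, 148], [134, 141, 148], [134, 142, 149], [136, 141, 149], [136, 143, 150], [135, 142, 150], [134, 141, 149], [133, 140, 148], [228, 239, 235], [96, 111, 111], [24, 35, 49], [83, 95, 100], [83, 94, 100], [66, 73, 78]]
167 205
[[184, 202, 213], [159, 173, 182], [163, 178, 188], [150, 166, 173], [167, 185, 194], [183, 201, 210], [154, 169, 177], [169, 186, 196], [213, 237, 235], [176, 207, 212], [86, 100, 103], [86, 100, 103], [67, 69, 74], [124, 129, 136], [123, 129, 135], [123, 130, 136], [124, 129, 137], [124, 130, 138], [125, 131, 139], [126, 132, 140], [127, 133, 139], [127, 133, 139], [220, 240, 236], [220, 239, 235], [220, 239, 235], [220, 239, 235], [223, 240, 236], [82, 94, 96], [70, 73, 76], [133, 140, 147]]
```

```bash
python3 - <<'E'
from h import *
c=pickle.load(open("w12.pkl","rb"));im=c["img"].astype(int)
m=((im[...,1]>215)&(im[...,0]>200)).astype(np.uint8)
roi=np.zeros_like(m);roi[130:290,110:300]=1;m*=roi
k,h=cv2.findContours(m,cv2.RETR_CCOMP,2)
for a in k:
    if cv2.contourArea(a)>300: print(int(cv2.contourArea(a)),cv2.boundingRect(a),[np.round(q,1) for q in cv2.minEnclosingCircle(a)])
for u in(236,248,260): print(u,im[150:290:3,u,1].tolist())
E
```

```text
10191 (132, 164, 152, 81) [array([206.1, 193.3]), np.float64(79.7)]
2020 (142, 179, 53, 51) [array([167.8, 203.7]), np.float64(27.5)]
3282 (212, 175, 67, 65) [array([244.7, 207.9]), np.float64(34.2)]
236 [167, 189, 155, 161, 145, 59, 134, 239, 239, 173, 144, 144, 144, 144, 144, 143, 141, 141, 141, 140, 139, 137, 137, 136, 136, 140, 70, 69, 95, 243, 239, 243, 141, 152, 141, 164, 22, 16, 17, 16, 17, 17, 18, 17, 17, 18, 16]
248 [176, 190, 179, 189, 165, 106, 76, 240, 239, 154, 146, 146, 146, 145, 145, 144, 142, 142, 141, 141, 141, 139, 138, 138, 136, 137, 138, 69, 70, 147, 240, 241, 164, 15, 25, 70, 70, 69, 69, 70, 96, 102, 103, 35, 17, 17, 17]
260 [117, 136, 188, 210, 189, 105, 71, 241, 239, 239, 236, 148, 147, 146, 146, 145, 144, 143, 142, 142, 142, 140, 140, 138, 137, 137, 139, 71, 88, 253, 68, 70, 70, 74, 16, 14, 15, 13, 15, 14, 14, 14, 13, 14, 15, 12, 15]
```

```bash
python3 - <<'E'
from h import *
c=pickle.load(open("w12.pkl","rb"))
print(cast(c,(245,207.5),24),cast(c,(168,204.3),24),proj(c,[453.5,-22.6,24]))
E
```

```text
[ 457.14198982 -106.11320023   24.        ] [ 441.15960529 -186.0196285    24.        ] [322.02513022 192.49265839]
```

```bash
python3 -m handwheel '[[[0.2,0.04,-0.3,0,0],[0.2,0.04,-0.6,0,0],[0.2,0,-0.5,0,0],[0.2,0,-0.27,0,0],[0.2,0,0,-0.3,0],[0.2,0,0,-0.5,0],[0.2,0,0,-0.5,0],[0.2,0,0,-0.2,0],[0.2,0,0,0,0],[0.2,0,0,0,0]]]'
```

```text
time_s: 27.8
eef_pos: [458.3, -106.8, 56.5]
ee_rot: [0.001, 0.076, 0.997, -0.0]
force: [-0.1, 0.1, -1.7]
grip_width: 0.636
grip_force: 63.7
```

```bash
python3 -m handwheel '[[[0.2,-0.01,0.01,-0.2,0],[0.2,0,0,-0.2,0],[0.2,0,0,-0.2,0],[0.2,0,0,-0.15,0],[0.2,0,0,-0.1,0],[0.2,0,0,-0.05,0],[0.2,0,0,-0.03,0],[0.2,0,0,0,0]]]'
python3 -m handwheel '[[[0.2,0,0,-0.03,0],[0.2,0,0,0,0]]]'
python3 -m handwheel '[[[0.2,0,0,-0.02,0],[0.2,0,0,0,0]]]'
```

```text
time_s: 28.6
eef_pos: [457.3, -106.4, 9.1]
ee_rot: [0.0, 0.077, 0.997, -0.0]
force: [0.5, -0.0, -0.5]
grip_width: 0.635
grip_force: 63.7
time_s: 28.8
eef_pos: [457.3, -106.4, 7.6]
ee_rot: [0.0, 0.077, 0.997, -0.0]
force: [1.1, 0.6, -2.6]
grip_width: 0.633
grip_force: 63.7
time_s: 29.0
eef_pos: [457.4, -106.4, 7.2]
ee_rot: [0.0, 0.077, 0.997, -0.0]
force: [-2.1, 1.3, 5.8]
grip_width: 0.634
grip_force: 64.4
```

```bash
python3 -m handwheel '[[[0,0,0,0,0],[-0.4,0,0,0,0],[-0.8,0,0,0,0],[-1,0,0,0,0],[-1,0,0,0,0],[-1,0,0,0,0],[-1,0,0,0.2,0],[-1,0,0,0.5,0],[-1,0,0,0.7,0],[-1,0,0,0.7,0]]]'
python3 -m handwheel '[[[-1,0,0.2,0.3,0],[-1,0,0.6,0,0],[-1,0,0.8,0,0],[-1,0,0.8,0,0],[-1,0,0.6,0,0],[-1,0,0.3,0,0],[-1,0,0,0,0],[-1,0,0,0,0]]]' 40
python3 - <<'E'
from h import *
from rig import ctrl,optics
c=optics.capture("wrist");pickle.dump(c,open("w13.pkl","wb"));print(ctrl.sense()["eef_pos"])
X=[454.6,76,78];u,v=proj(c,X).astype(int);print(u,v);print(c["img"][v,u-30:u+30:3].tolist());print(c["img"][v-30:v+30:3,u].tolist())
E
```

```text
time_s: 30.0
eef_pos: [457.0, -106.2, 113.4]
ee_rot: [-0.0, 0.077, 0.997, 0.0]
force: [0.1, -0.5, 0.2]
grip_width: 0.998
grip_force: 0.0
time_s: 30.8
eef_pos: [457.3, 58.4, 127.0]
ee_rot: [0.0, 0.076, 0.997, -0.0]
force: [0.1, 0.5, -1.1]
grip_width: 0.999
grip_force: 0.0
[457.3712324   57.99770964 126.91781106]
342 201
[[211, 208, 206], [211, 208, 206], [239, 234, 225], [2, 14, 37], [34, 47, 60], [96, 109, 115], [96, 109, 115], [96, 108, 114], [97, 110, 115], [96, 108, 114], [96, 109, 114], [97, 109, 115], [97, 109, 115], [96, 109, 114], [95, 108, 112], [137, 140, 147], [175, 177, 185], [210, 206, 203], [190, 190, 192], [189, 189, 192]]
[[4, 12, 30], [4, 17, 38], [4, 17, 40], [3, 17, 41], [55, 64, 71], [96, 108, 115], [97, 111, 116], [98, 111, 116], [96, 110, 114], [96, 109, 114], [96, 109, 114], [96, 108, 115], [96, 108, 114], [95, 107, 113], [95, 107, 112], [200, 200, 202], [193, 194, 194], [174, 177, 184], [154, 161, 172], [150, 155, 168]]
```

```bash
python3 - <<'E'
from h import *
c=pickle.load(open("w13.pkl","rb"))
blob(c,[454.6,76,78],(88,100,105),(104,117,121),40,"scap")
E
```

```text
scap pred [342. 202.] circ 339.2 200.0 15.4 cent [339.6 200.1] area 640.5 -> [452.7  73.9  78. ] [452.8  74.2  78. ]
```

```bash
python3 -m handwheel '[[[-1,-0.08,0.32,0,0],[-1,0,0,0,0],[-1,0,0,-0.5,0],[-1,0,0,-0.7,0],[-1,0,0,-0.7,0],[-1,0,0,-0.5,0],[-1,0,0,-0.28,0],[-1,0,0,-0.1,0],[-1,0,0,0,0],[-1,0,0,0,0]]]' 40
python3 -m handwheel '[[[-0.5,0,0,0,0],[0,0,0,0,0],[0.5,0,0,0,0],[0.5,0,0,0,0],[0.5,0,0,0,0],[0.5,0,0,0,0],[0.5,0,0,0,0]]]' 40
```

```text
time_s: 31.85
eef_pos: [453.9, 74.2, -11.6]
ee_rot: [0.001, 0.077, 0.997, -0.0]
force: [0.3, -0.3, -0.3]
grip_width: 1.004
grip_force: 0.0
time_s: 32.55
eef_pos: [453.6, 74.6, -11.8]
ee_rot: [0.0, 0.077, 0.997, -0.0]
force: [-0.8, -1.0, 5.9]
grip_width: 0.44
grip_force: 40.3
```

```bash
python3 -m handwheel '[[[0.5,0,0,0.1,0],[0.5,0,0,0.3,0],[0.5,0,0,0.6,0],[0.5,0,0,0.7,-0.4],[0.5,0,0,0.6,-0.9],[0.5,0,0,0.4,-0.9],[0.5,0,-0.2,0.1,-0.9],[0.5,0,-0.5,0,-0.9],[0.5,0,-0.5,0,-0.9],[0.5,-0.04,-0.5,0,-0.9]]]'
python3 -m handwheel '[[[0.5,-0.04,-0.5,0,-0.9],[0.5,-0.04,-0.5,0,-0.9],[0.5,-0.04,-0.5,0,-0.9],[0.5,-0.04,-0.5,0,-0.9],[0.5,0,-0.5,0,-0.9],[0.5,0,-0.5,0,-0.9],[0.5,0,-0.4,0,-0.2],[0.5,0,-0.12,0,0],[0.5,0,0,0,0],[0.5,0,0,0,0]]]'
```

```text
time_s: 33.55
eef_pos: [451.1, -11.1, 127.9]
ee_rot: [0.0, 0.465, 0.885, 0.0]
force: [-0.4, 0.5, -1.6]
grip_width: 0.435
grip_force: 40.5
time_s: 34.55
eef_pos: [443.2, -185.5, 127.6]
ee_rot: [-0.0, 0.766, 0.643, 0.0]
force: [-0.6, 0.3, -0.5]
grip_width: 0.441
grip_force: 40.5
```

```bash
python3 -m handwheel '[[[0.5,-0.02,-0.02,-0.3,0],[0.5,0,0,-0.5,0],[0.5,0,0,-0.6,0],[0.5,0,0,-0.5,0],[0.5,0,0,-0.3,0],[0.5,0,0,-0.2,0],[0.5,0,0,-0.15,0],[0.5,0,0,-0.1,0],[0.5,0,0,-0.06,0],[0.5,0,0,0,0]]]'
python3 -m handwheel '[[[0.5,0,0,-0.03,0],[0.5,0,0,0,0]]]'
python3 -m handwheel '[[[0.5,0,0,-0.02,0],[0.5,0,0,0,0]]]'
```

```text
time_s: 35.55
eef_pos: [442.3, -187.4, -7.8]
ee_rot: [0.0, 0.766, 0.643, 0.0]
force: [-0.1, 0.1, -1.6]
grip_width: 0.44
grip_force: 40.4
time_s: 35.75
eef_pos: [442.4, -187.5, -9.2]
ee_rot: [0.0, 0.766, 0.643, 0.0]
force: [0.1, 0.3, -0.9]
grip_width: 0.439
grip_force: 40.4
time_s: 35.95
eef_pos: [442.3, -187.4, -10.4]
ee_rot: [0.0, 0.766, 0.643, -0.0]
force: [0.3, -0.6, -1.3]
grip_width: 0.441
grip_force: 40.4
```

```bash
python3 -m handwheel '[[[0.5,0,0,-0.015,0],[0.5,0,0,0,0]]]'
python3 -m handwheel '[[[0.5,0,0,-0.01,0],[0.5,0,0,0,0]]]'
```

```text
time_s: 36.15
eef_pos: [442.4, -187.4, -10.8]
ee_rot: [0.0, 0.766, 0.643, 0.0]
force: [-1.8, 0.5, 3.6]
grip_width: 0.439
grip_force: 40.9
time_s: 36.35
eef_pos: [442.4, -187.4, -10.8]
ee_rot: [0.0, 0.766, 0.643, -0.0]
force: [-2.9, 2.0, 11.5]
grip_width: 0.44
grip_force: 41.8
```

```bash
python3 -m handwheel '[[[0.2,0,0,0.02,0],[-0.2,0,0,0,0],[-0.6,0,0,0,0],[-1,0,0,0,0],[-1,0,0,0,0],[-1,0,0,0,0],[-1,0,0,0.3,0],[-1,0,0,0.6,0],[-1,0,0,0.8,0],[-1,0,0,0.8,0]]]'
python3 -m handwheel '[[[-1,0,0.2,0.3,0.9],[-1,0,0.5,0,0.9],[-1,0,0.7,0,0.9],[-1,0,0.7,0,0.9],[-1,0,0.7,0,0.9],[-1,0,0.7,0,0.9],[-1,0.1,0.7,0,0.9],[-1,0.1,0.7,0,0.9],[-1,0.1,0.7,0,0.9],[-1,0,0.7,0,0.9]]]'
python3 -m handwheel '[[[-1,0,0.6,0,0.9],[-1,0,0.4,0,0.9],[-1,0,0.2,0,0.4],[-1,0,0,0,0],[-1,0,0,0,0]]]'
python3 - <<'E'
from h import *
from rig import ctrl,optics
c=optics.capture("wrist");pickle.dump(c,open("w14.pkl","wb"));s=ctrl.sense();print(s["eef_pos"],s["ee_rot"])
for X in([412.4,196,21],[501.3,178,22],[457,187,21]): 
  p=proj(c,X);print(p);u,v=p.astype(int);print(c["img"][v,u-36:u+36:3].tolist())
E
```

```text
time_s: 37.35
eef_pos: [441.9, -187.1, 115.6]
ee_rot: [-0.0, 0.766, 0.643, -0.0]
force: [0.1, -0.5, 0.1]
grip_width: 0.999
grip_force: 0.0
time_s: 38.35
eef_pos: [457.4, 129.1, 129.3]
ee_rot: [0.0, 0.239, 0.971, 0.0]
force: [1.1, -1.0, 0.1]
grip_width: 0.999
grip_force: 0.0
time_s: 38.85
eef_pos: [457.2, 187.3, 129.2]
ee_rot: [-0.0, 0.091, 0.996, -0.0]
force: [-0.3, -1.4, 0.1]
grip_width: 0.996
grip_force: 0.0
[457.23285621 187.11880245 129.27843529] [-1.03873076e-04  9.15114529e-02  9.95804014e-01 -8.91699200e-05]
[322.20679473 148.0402338 ]
[[76, 79, 84], [76, 79, 85], [78, 81, 86], [78, 82, 86], [78, 82, 86], [79, 82, 88], [76, 80, 85], [145, 148, 151], [145, 147, 151], [141, 146, 150], [142, 145, 150], [141, 144, 149], [144, 149, 155], [141, 148, 152], [141, 146, 150], [140, 145, 152], [138, 144, 149], [77, 80, 86], [79, 82, 88], [77, 81, 87], [80, 84, 88], [80, 83, 89], [79, 82, 88], [79, 81, 88]]
[320.79374159 232.24847605]
[[162, 170, 171], [162, 169, 171], [161, 166, 171], [145, 151, 159], [160, 166, 170], [161, 168, 171], [149, 155, 162], [164, 169, 172], [130, 138, 149], [131, 140, 148], [146, 154, 159], [128, 135, 145], [129, 141, 149], [128, 141, 149], [127, 139, 147], [127, 140, 148], [128, 141, 149], [140, 145, 155], [142, 147, 158], [142, 147, 158], [137, 144, 154], [134, 138, 148], [132, 138, 148], [132, 137, 147]]
[321.49854769 191.83119783]
[[173, 182, 179], [175, 182, 180], [162, 169, 171], [72, 75, 80], [74, 78, 83], [78, 81, 87], [75, 78, 84], [152, 152, 154], [166, 168, 159], [93, 104, 112], [95, 107, 115], [98, 110, 118], [100, 113, 121], [95, 106, 114], [96, 107, 115], [150, 168, 144], [169, 167, 165], [76, 80, 86], [77, 81, 86], [77, 82, 86], [79, 82, 88], [79, 82, 87], [77, 79, 87], [77, 80, 86]]
```

```bash
python3 - <<'E'
from h import *
c=pickle.load(open("w14.pkl","rb"))
print(c["img"][135:160,326,1].tolist());print(c["img"][200:250,326].tolist())
for v in(146,147,148,232,234,236): print(v,cast(c,(321.5,v),21)[:2].round(1))
E
```

```text
[82, 82, 84, 83, 83, 81, 83, 81, 81, 81, 81, 74, 69, 147, 165, 167, 164, 166, 165, 167, 166, 169, 128, 109, 112]
[[168, 167, 165], [166, 165, 163], [167, 165, 163], [165, 166, 162], [165, 165, 163], [165, 166, 163], [160, 163, 158], [162, 165, 161], [159, 163, 160], [68, 77, 81], [97, 115, 118], [149, 174, 180], [182, 202, 195], [186, 198, 192], [184, 197, 191], [181, 196, 191], [181, 196, 191], [181, 197, 191], [180, 196, 190], [180, 196, 190], [179, 197, 191], [179, 197, 191], [178, 197, 191], [176, 196, 190], [178, 197, 191], [176, 196, 190], [175, 196, 190], [175, 196, 190], [175, 196, 191], [174, 197, 190], [174, 198, 191], [169, 197, 194], [127, 139, 147], [138, 143, 154], [143, 149, 159], [134, 139, 149], [134, 140, 149], [137, 143, 153], [135, 140, 150], [133, 139, 148], [137, 142, 152], [137, 142, 153], [133, 140, 150], [149, 155, 161], [135, 141, 151], [136, 142, 152], [132, 137, 147], [148, 154, 158], [149, 153, 160], [130, 135, 146]]
146 [410.3 195.7]
147 [411.3 195.5]
148 [412.2 195.3]
232 [501.5 178.7]
234 [503.9 178.3]
236 [506.2 177.9]
```

```bash
python3 -m handwheel '[[[-1,-0.01,0,-0.4,0],[-1,0,0,-0.7,0],[-1,0,0,-0.7,0],[-1,0,0,-0.6,0],[-1,0,0,-0.4,0],[-1,0,0,-0.2,0],[-1,0,0,-0.12,0],[-1,0,0,0,0],[-1,0,0,0,0]]]' 25
python3 -m handwheel '[[[-0.5,0,0,0,0],[0,0,0,0,0],[0.3,0,0,0,0],[0.6,0,0,0,0],[0.6,0,0,0,0],[0.6,0,0,0,0],[0.6,0,0,0,0],[0.6,0,0,0,0]]]' 25
```

```text
time_s: 39.8
eef_pos: [457.4, 187.6, -25.8]
ee_rot: [0.001, 0.091, 0.996, 0.0]
force: [-0.2, 0.5, 0.6]
grip_width: 1.001
grip_force: 0.0
time_s: 40.6
eef_pos: [457.0, 187.7, -26.3]
ee_rot: [0.0, 0.091, 0.996, 0.0]
force: [-0.5, -0.3, 6.0]
grip_width: 0.363
grip_force: 25.4
```

```bash
python3 -m handwheel '[[[0.6,0,0,0.1,0],[0.6,0,0,0.3,0],[0.6,0,0,0.5,0],[0.6,0,0,0.6,0],[0.6,0.2,-0.3,0.5,0],[0.6,0.4,-0.6,0.4,0.5],[0.6,0.5,-0.7,0,0.5],[0.6,0.5,-0.7,0,0.5],[0.6,0.5,-0.7,0,0.5],[0.6,0.5,-0.7,0,0.5]]]'
python3 -m handwheel '[[[0.6,0.4,-0.6,0,0.4],[0.6,0.1,-0.2,0,0],[0.6,0,0,0,0],[0.6,0,0,0,0]]]'
python3 - <<'E'
from h import *
from rig import ctrl,optics
c=optics.capture("wrist");pickle.dump(c,open("w15.pkl","wb"));s=ctrl.sense();print(s["eef_pos"],s["ee_rot"])
for X in[(651.7,-110.8,16),(661.7,-162.5,16),(554.2,-186.4,16),(545.4,-136.3,16)]: print(proj(c,X).round())
cv2.imwrite("pics/w15.png",c["img"])
E
```

```text
time_s: 41.6
eef_pos: [587.3, 1.1, 93.4]
ee_rot: [-0.0, -0.085, 0.996, 0.0]
force: [0.3, 0.1, -1.3]
grip_width: 0.367
grip_force: 24.9
time_s: 42.0
eef_pos: [611.0, -36.3, 93.2]
ee_rot: [-0.0, -0.112, 0.994, 0.0]
force: [-0.2, 0.7, -1.2]
grip_width: 0.362
grip_force: 24.9
[611.060121   -35.95368048  93.35833002] [-3.11013257e-04 -1.11867883e-01  9.93723012e-01  2.34412305e-04]
[237. 223.]
[183. 221.]
[167. 100.]
[226. 103.]
```

```bash
python3 - <<'E'
from h import *
c=pickle.load(open("w15.pkl","rb"));im=c["img"];g=cv2.cvtColor(im,6).astype(np.float32)
p=proj(c,[603.3,-149,3]).astype(int);print(p,im[p[1],p[0]-50:p[0]+50:4].tolist());print(im[p[1]-80:p[1]+80:5,p[0],1].tolist())
mu=cv2.blur(g,(5,5));sd=np.sqrt(np.maximum(cv2.blur(g*g,(5,5))-mu*mu,0))
m=(sd<3).astype(np.uint8);n,l,st,ce=cv2.connectedComponentsWithStats(m,connectivity=4);i=l[p[1],p[0]];print(i,st[i],ce[i])
k=max(cv2.findContours((l==i).astype(np.uint8),0,2)[0],key=cv2.contourArea);r=cv2.minAreaRect(k);b=cv2.boxPoints(r);print(r,b.tolist(),[cast(c,q,3).round(1).tolist() for q in b])
E
```

```text
[209 163] [[119, 131, 137], [113, 122, 130], [113, 122, 128], [154, 168, 177], [140, 154, 162], [128, 139, 147], [107, 111, 118], [107, 113, 119], [108, 113, 120], [110, 116, 121], [110, 116, 122], [110, 115, 122], [111, 116, 124], [112, 119, 125], [113, 118, 125], [113, 120, 125], [114, 119, 126], [114, 119, 126], [115, 121, 128], [115, 120, 127], [55, 57, 60], [128, 141, 147], [100, 110, 114], [141, 155, 163], [164, 181, 190]]
[146, 150, 129, 174, 105, 119, 119, 120, 119, 119, 119, 119, 119, 119, 119, 117, 117, 117, 117, 116, 115, 116, 115, 115, 115, 114, 59, 48, 146, 131, 159, 122]
48 [ 179  108   60  104 4936] [208.80571313 158.69611021]
((208.5609588623047, 159.0487823486328), (105.5725326538086, 53.66972351074219), 83.6598129272461) [[176.0609588623047, 109.54878234863281], [229.4024200439453, 103.62196350097656], [241.0609588623047, 208.5487823486328], [187.71949768066406, 214.47560119628906]] [[560.7, -184.3, 3.0], [544.8, -137.4, 3.0], [641.4, -112.5, 3.0], [659.5, -164.2, 3.0]]
```

```bash
python3 -m handwheel '[[[0.6,-0.08,-0.4,0,0],[0.6,-0.1,-0.7,0,0],[0.6,0,-0.7,0,0],[0.6,0,-0.37,0,0],[0.6,0,-0.1,-0.2,0],[0.6,0,0,-0.4,0],[0.6,0,0,-0.5,0],[0.6,0,0,-0.3,0],[0.6,0,0,0,0],[0.6,0,0,0,0]]]'
```

```text
time_s: 43.05
eef_pos: [603.1, -150.2, 23.8]
ee_rot: [0.0, -0.112, 0.994, -0.0]
force: [0.7, -0.2, -0.4]
grip_width: 0.365
grip_force: 24.9
```

```bash
python3 -m handwheel '[[[0.6,-0.01,0.01,-0.2,0],[0.6,0,0,-0.2,0],[0.6,0,0,-0.2,0],[0.6,0,0,-0.15,0],[0.6,0,0,-0.1,0],[0.6,0,0,-0.07,0],[0.6,0,0,0,0],[0.6,0,0,0,0]]]'
python3 -m handwheel '[[[0.6,0,0,-0.03,0],[0.6,0,0,0,0],[0.6,0,0,-0.02,0],[0.6,0,0,0,0]]]'
python3 -m handwheel '[[[0.6,0,0,-0.02,0],[0.6,0,0,0,0]]]'
```

```text
time_s: 43.85
eef_pos: [602.4, -150.4, -22.4]
ee_rot: [0.0, -0.112, 0.994, -0.0]
force: [-0.6, 0.3, 0.9]
grip_width: 0.368
grip_force: 24.9
time_s: 44.25
eef_pos: [602.2, -150.3, -25.2]
ee_rot: [-0.0, -0.112, 0.994, 0.0]
force: [-0.5, -0.5, -0.1]
grip_width: 0.366
grip_force: 24.9
time_s: 44.45
eef_pos: [602.3, -150.3, -26.2]
ee_rot: [0.0, -0.112, 0.994, 0.0]
force: [0.2, -0.1, 0.0]
grip_width: 0.364
grip_force: 25.0
```

```bash
python3 -m handwheel '[[[0.6,0,0,-0.01,0],[0.6,0,0,0,0]]]'
python3 -m handwheel '[[[0.6,0,0,-0.01,0],[0.6,0,0,0,0]]]'
```

```text
time_s: 44.65
eef_pos: [602.3, -150.4, -26.3]
ee_rot: [0.0, -0.112, 0.994, -0.0]
force: [-2.4, 0.9, 4.4]
grip_width: 0.369
grip_force: 25.4
time_s: 44.85
eef_pos: [602.3, -150.4, -26.3]
ee_rot: [0.0, -0.112, 0.994, -0.0]
force: [-3.2, 1.5, 8.3]
grip_width: 0.368
grip_force: 25.9
```

```bash
python3 -m handwheel '[[[0.4,0,0,0.02,0],[0,0,0,0,0],[-0.5,0,0,0,0],[-1,0,0,0,0],[-1,0,0,0,0],[-1,0,0,0,0],[-1,0,0,0.3,0],[-1,0,0,0.6,0],[-1,0,0,0.8,0],[-1,0,0,0.8,0]]]'
python3 -m handwheel '[[[-1,0,0.4,0.8,0],[-1,0,0.6,0.4,0],[-1,-0.1,0.8,0,0],[-1,-0.1,0.8,0,0],[-1,-0.1,0.8,0,0],[-1,-0.1,0.8,0,0],[-1,0,0.4,0,0],[-1,0,0,0,0],[-1,0,0,0,0]]]'
python3 - <<'E'
from h import *
from rig import ctrl,optics
s=optics.capture("scene")["img"][150:270,290:450];t=optics.capture("top")["img"][130:250,310:430]
cv2.imwrite("pics/fin.png",np.hstack([cv2.resize(s,(440,330),interpolation=cv2.INTER_CUBIC),cv2.resize(t,(330,330),interpolation=cv2.INTER_CUBIC)]))
E
```

```text
time_s: 45.85
eef_pos: [602.1, -150.3, 101.4]
ee_rot: [0.0, -0.112, 0.994, -0.0]
force: [0.5, 0.6, -0.1]
grip_width: 1.004
grip_force: 0.0
time_s: 46.75
eef_pos: [582.3, 79.5, 159.6]
ee_rot: [0.0, -0.112, 0.994, -0.0]
force: [0.3, -0.0, 1.3]
grip_width: 1.0
grip_force: 0.0
```

View pics/fin.png

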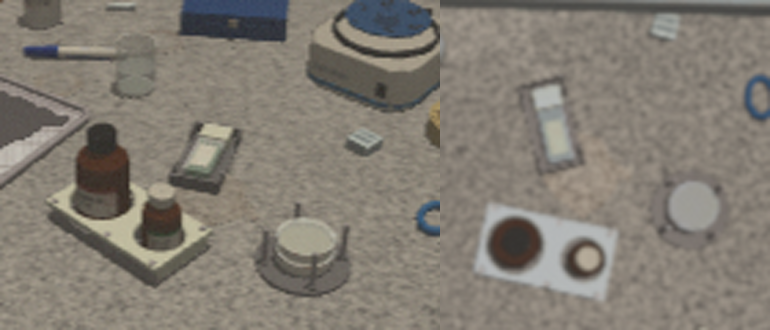

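The last view shows everything in place: both bottles upright in their wells at crop (103,180) and (162,220), the mailer flat in its tray at (205,155), and the dishes stacked between the posts at (305,245). I'm handing it in.

```bash
python3 -c "
from rig import ctrl
print(ctrl.finish_job())"
```

```text
the job is handed in; nothing more can be done
None
```

The job is handed in at about 47 s: the last picture shows the dishes stacked in the grey rack, both bottles upright in their own wells and the mailer flat in its tray, and the beaker and timer were not touched.

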